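# Clamp a slip-casting mould shut

## Task

Clamp the plaster casting mould shut ready for pouring: lower the hinged clamp bar onto the mould without letting it drop, swing the hinged bolt upright into the slot at the bar's end, and screw its knurled nut down clockwise until it bites on the bar. From there give it about a quarter of a turn more and stop, because the plaster cracks if it is tightened much further. Leave the mug, flask and wooden knife where they are, and let go of everything at the end.

Things in the scene. Friction and masses are not known exactly. Their poses are not given: they have to be found in the camera images.
- frame: Mould clamp fixed to the bench: grey-green base plate 300 x 150 x 12 mm. Origin: centre of its underside, on the bench. x runs along the clamp bar, from the bar's hinge towards the swing bolt; y is parallel to both hinge pins; z up. In this frame the bar's hinge pin lies at x = -115, z = 102 mm, the bolt's at x = 115, z = 30 mm, both at y = 0. Hinge posts 114 mm high.
- bar (a joint): Opening angle of the clamp bar (rad): 0 = level, its rubber pads resting on the mould; grows as its free end lifts; 1.1 to 1.25 at the start. Its hinge rubs a little: the bar (0.3 kg) stays where it is left when steeper than about 1 rad but falls shut by its own weight from lower angles.
- bar_grip (a point): Point to hold the aluminium clamp bar: on its centre line, mid-thickness, 200 mm from the hinge pin. Bar 12 mm thick, here 32 mm wide and solid from 160 to 214 mm; a 92 mm ring nearer the hinge; beyond 214 mm an open slot 14 mm wide between two prongs that end at 253 mm; the bolt enters it at 230 mm. Level, its top is 108 mm above the bench and this point 20 mm beyond the mould. x along the bar.
- bolt (a joint): Swing angle of the threaded bolt about its hinge pin at the base (rad): 0 = upright in the bar's slot (a stop there), grows as it folds outwards, away from the mould; 0.75 to 1.2 at the start. Stiff hinge (about 0.3 Nm): it stays where it is left.
- bolt_tip (a point): Free end of the steel threaded bolt, 12 mm thick, 147 mm from its hinge pin. z points along the bolt.
- nut (a joint): Angle the nut has been screwed down (rad), turns counted on; grows when turned clockwise seen from the bolt's free end, moving 6 mm per turn towards the hinge pin; 3.6 to 6.0 at the start. With the bolt upright and the bar on the mould it first touches the bar at 10.0; before that it turns at about 0.03 Nm, and a quarter turn later at about 0.3 Nm.
- nut_grip (a point): Centre of the knurled head of the brass nut on the bolt. Head 42 mm in diameter, 24 mm high (12 mm either side of this point); below it a 32 mm hub, whose underside, 28 mm from this point, bears on the bar. z along the bolt towards its free end, x to the red paint mark on top. The bolt stands 23 to 25 mm out of the nut at the start, 31 mm when tight.
- mould: Closed two-part plaster mould, off-white block 130 x 120 x 78 mm, 1.8 kg, lying loose between low cleats on the base plate; its top is 90 mm above the bench, with a dark round pouring mouth. Origin: centre of its underside; axes as the frame's.
- mug: Bystander: grey unfired clay mug, 76 mm in diameter, 85 mm high, origin at the centre of its underside.
- flask: Bystander: ochre drinking flask with a black cap, 64 mm in diameter, 190 mm high, origin at the centre of its underside.
- knife: Bystander: wooden trimming knife lying flat, 150 x 18 x 8 mm, origin at the centre of its underside.
Things that resemble listed ones, but are neither listed nor needed, are in the scene too. There is more than one size of the mould; the job needs the middle-sized.

How it is judged (in metres and radians):
On the way, in this order (a step that is already met when the one before it is completed fails the run):
1. the bar is laid down on the mould (value of joint bar below 0.1 rad), for 0.1 s.
2. the bolt stands upright in the bar's slot (value of joint bolt below 0.12 rad and value of joint bar below 0.1 rad), for 0.1 s.
At the end, for the whole second after the job is handed in: The bar lies level and presses on the mould (more than 8 N), the bolt stands upright in the slot within 0.08 rad, and the nut is at rest between a tenth and 0.46 of a turn past its first touch on the bar (joint nut 10.6 to 12.9); the mould is still in its place (within 8 mm) (value of joint bar below 0.02 rad and value of joint bolt below 0.08 rad and value of joint nut between 10.6 and 12.9 rad and contact force between bar and mould above 8 N and velocity of joint nut below 0.05 rad/s and distance of mould from where it was at the start of the episode below 0.008 m).
It fails at once if the nut was over-tightened: more than half a turn past its first touch on the bar (joint nut above 13.1) (value of joint nut above 13.1 rad).
It fails at once if the bar was dropped or slammed on the mould (it came down the last 0.1 rad faster than 2.5 rad/s) (value of joint bar below 0.1 rad and velocity of joint bar below -2.5 rad/s).
It fails at once if the mug, flask or knife was moved more than 30 mm (distance of any of mug, flask, knife from where it was at the start of the episode above 0.03 m).
It also fails if it takes over 72 s, if anything falls off the work surface, if the arm or the gripper's body presses on something with over 40 N, if the wrist force passes 120 N, or if a joint passes its speed limit or range.

## Robot

A 6-joint arm with a two-finger parallel gripper is mounted at the origin on the work surface. World frame = base frame: x ahead of the robot, y to its left, z up, the work surface at z = 0. Lengths are in mm, angles in rad, forces in N, time in s.
With the tool pointing down it reaches from about 300 to 775 mm from the base axis. Payload 14.6 kg.
Tool frame: the origin (TCP) lies midway between the tips of the shut fingers; the grasp point (between the pads) lies 19 mm behind it; z points along the fingers, y is the direction in which the jaws open and shut (so a half turn about z gives the same grasp; the last joint's range is limited). The gripper opens to 94 mm and grips with 3 to 60 N. Pads are 16 mm wide; open, the fingers measure 119 mm over their backs; the gripper's body (75 mm by 177 mm) begins 78 mm behind the grasp point.
Start: joints at [-1.204, 0.3, 1.521, -0, 1.321, -0.067], TCP at [231.169, -499.049, 205.446] pointing down, gripper open.
Joint ranges: [-3.03, 3.03], [-0.79, 2.21], [0.23, 2.52], [-1.04, 4.18], [0, 3.07], [-2.55, 2.55]. Speed limits (rad/s): [2.22, 2.22, 2.57, 3.14, 3.14, 3.14].

## Interface

Orientations are given as [roll, pitch, yaw] about the fixed x, y, z axes, in that order (R = Rz(yaw) Ry(pitch) Rx(roll)).
In Python, from cell import manip gives the robot as it stands.
- The arm moves only by the tool play_rows, never from a script. Its argument "commands" is a list of rows, each an object of numbers: "x", "y", "z": the shift along the tool's x, y, z in m; "wx", "wy", "wz": the turn, a rotation vector about the tool's x, y, z in degrees; "grip": the opening, from 0 (shut) to 1 (fully open). In form: [{"x": .., "y": .., "z": .., "wx": .., "wy": .., "wz": .., "grip": ..}, ...]. A call has 1 to 20 rows; each row shifts and turns the commanded pose from where the row before left it, along the tool's axes as they then stand; what a row does not reach is not made up. A row lasts 1/8 s, in which the tool goes at most 62.5 mm and 10.7 degrees, less where a joint would pass 70% of its speed; a pose out of reach is approached as far as the arm can. A call is refused whole if a number of a shift passes 0.0625 or a number of a turn 10.7, either way. A call with a gripper value outside its range is refused whole. The fingers move at their own pace and stop on an object; "squeeze" is the grip in N (left out, the last holds). Time passes only in rows, so rows that do not move let the fingers close. It gives the time, the measured TCP pose, the force and the opening at its end, in the units of the state.
- manip.read_state(): the state, without advancing time (a new reading comes with each control period).
- manip.camera(name): name is "scene" or "top" or "wrist"; returns (picture, depth): 420x560x3 uint8, red, green, blue; 420x560 float32, mm along the optical axis (not along the pixel's ray), 0 where there is no reading.
- manip.camera_info(name): a dict with "intrinsics" (3x3 intrinsics, pixels), "camera_from_world" (4x4, takes a point from world to camera coordinates); the wrist camera has in their place "tool_from_camera" (4x4, takes a point from camera to tool coordinates, whose origin is the TCP and whose axes are the flange's). Camera axes: x right, y up, looking along -z (the intrinsics and any distortion apply to the point x, -y, -z); pixel columns grow to the right and rows downward; lengths in mm; the calibration is good to about 2 mm. A picture is of the moment at which its call begins: read the wrist's pose just before it. camera_info takes no time and is no camera call.
- manip.sign_off(): hands the job in, once; it reports no verdict.
The state is a dict: "clock": time; "joints": joint angles; "qd": joint speeds; "effort": joint torques, N m; "eef_pos": TCP position; "eef_rot": TCP orientation; "wrist_force": force on the tool from outside, world axes, zero at the start; "moment": the same for the moment, N m; "finger_gap": finger opening in mm.
Only numpy, scipy, OpenCV 4.12 (cv2) and the standard library are available. Lean on these libraries where they do the work, as an engineer would, in place of code of your own. Each camera call takes 0.05 s, during which the arm holds its last target.

## Working session

There is one attempt and no reset: what is moved stays moved. The work goes in short steps, Python scripts to look and compute and a tool call to move; the robot and the scene stay as the last step left them, time stands still between calls to the robot, and variables do not carry over. Pictures are saved under pics/ and viewed, and the job is handed in when it is done.

Besides the shell and the picture viewer there is one more tool, called after "Request:" by a JSON object that holds its "name" and its "arguments", one argument or row to a line. play_rows: Moves the arm, as the interface text tells. Its arguments: {"type":"object","properties":{"commands":{"type":"array"},"squeeze":{"type":"number"}},"required":["commands"]}

```bash
ls; mkdir -p pics
python3 - <<'E'
from cell import manip
import cv2, numpy as np
print(manip.read_state())
for n in("scene","top","wrist"):
    p,d=manip.camera(n); cv2.imwrite(f"pics/{n}0.png",p[...,::-1]); np.save(f"pics/{n}0.npy",d)
    print(n,manip.camera_info(n))
E
```

```text
pics
{'clock': 0.0, 'joints': array([-1.20362356e+00,  3.00521740e-01,  1.52158859e+00, -4.05294341e-06,
        1.32070168e+00, -6.66073076e-02]), 'qd': array([-0.00074134,  0.00137323,  0.00125612,  0.0017145 ,  0.00042328,
       -0.00017658]), 'effort': array([ 8.67233175e-04, -5.31812954e+01, -3.52737844e+01,  7.08105136e-02,
        2.44845764e-02, -9.45825741e-05]), 'eef_pos': array([ 231.06349481, -498.81387827,  204.85538056]), 'eef_rot': array([-3.14037574e+00, -7.72411120e-05,  4.33781031e-01]), 'wrist_force': array([-0.33029694, -0.72636457,  0.24261489]), 'moment': array([0.02101064, 0.01283783, 0.01324957]), 'finger_gap': 94.04545825327874}
scene {'intrinsics': array([[489.90050359,   0.        , 273.18174069],
       [  0.        , 489.90050359, 203.79196967],
       [  0.        ,   0.        ,   1.        ]]), 'camera_from_world': array([[ 8.92781485e-01,  4.50454478e-01, -5.65541141e-03,
        -5.11871571e+02],
       [-3.68492254e-01,  7.37442344e-01,  5.66032021e-01,
         1.76669681e+02],
       [ 2.59142198e-01, -5.03258933e-01,  8.24363856e-01,
        -1.
[... 476 characters left out ...]
1.24724333e-01,  1.85422885e-02,  9.92018157e-01,
        -1.21299509e+03],
       [ 0.00000000e+00,  0.00000000e+00,  0.00000000e+00,
         1.00000000e+00]])}
wrist {'intrinsics': array([[368.41524683,   0.        , 278.3817851 ],
       [  0.        , 368.41524683, 203.63049797],
       [  0.        ,   0.        ,   1.        ]]), 'tool_from_camera': array([[ 3.25249646e-04,  9.61714620e-01,  2.74052703e-01,
         8.02811342e+01],
       [ 9.99999947e-01, -3.21516592e-04, -5.85377259e-05,
        -3.54836280e-01],
       [ 3.18159040e-05,  2.74052707e-01, -9.61714673e-01,
        -1.78911892e+02],
       [ 0.00000000e+00,  0.00000000e+00,  0.00000000e+00,
         1.00000000e+00]])}
```

View pics/scene0.png

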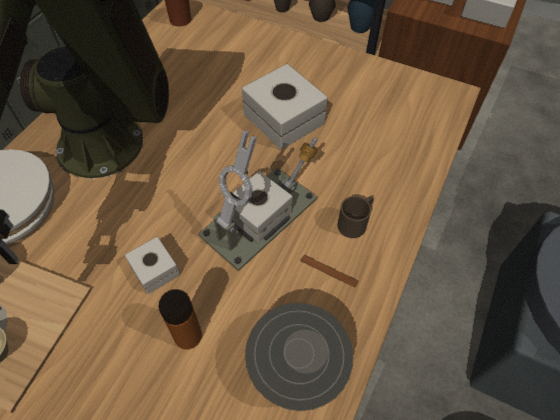

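View pics/top0.png

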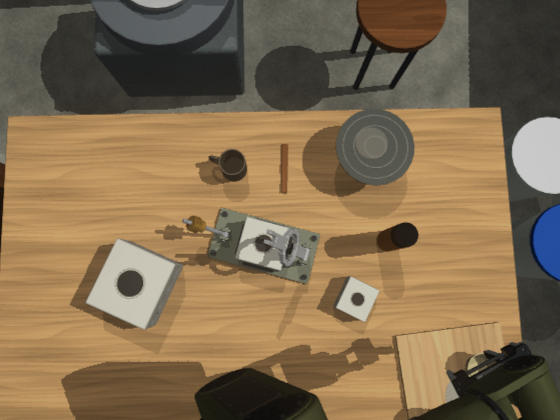

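View pics/wrist0.png

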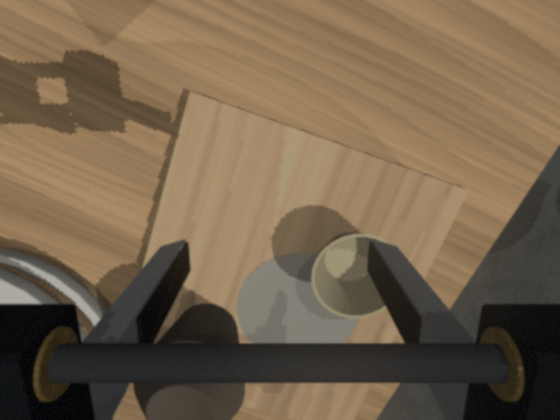

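```bash
cat > h.py <<'E'
import numpy as np, cv2
from cell import manip
def deproj(name,u,v,d,info=None):
    i=manip.camera_info(name);K=i["intrinsics"]
    c=np.array([(u-K[0,2])/K[0,0]*d,-(v-K[1,2])/K[1,1]*d,-d,1])
    T=i["camera_from_world"]
    return (np.linalg.inv(T)@c)[:3]
def ray_z(name,u,v,z):
    a=deproj(name,u,v,100);b=deproj(name,u,v,1000)
    return a+(b-a)*(z-a[2])/(b[2]-a[2])
def proj(name,P):
    i=manip.camera_info(name);K=i["intrinsics"]
    c=i["camera_from_world"]@np.append(P,1)
    return np.array([K[0,0]*c[0]/-c[2]+K[0,2],K[1,1]*-c[1]/-c[2]+K[1,2]])
def crop(img,x0,y0,x1,y1,s,out):
    im=cv2.imread(img)[y0:y1,x0:x1]
    cv2.imwrite(out,cv2.resize(im,None,fx=s,fy=s,interpolation=cv2.INTER_CUBIC))
E
python3 - <<'E'
from h import *
crop("pics/top0.png",165,195,335,295,4.7,"pics/topc.png")
crop("pics/scene0.png",190,120,330,270,4,"pics/scenec.png")
E
```

```text
(no output)
```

View pics/topc.png

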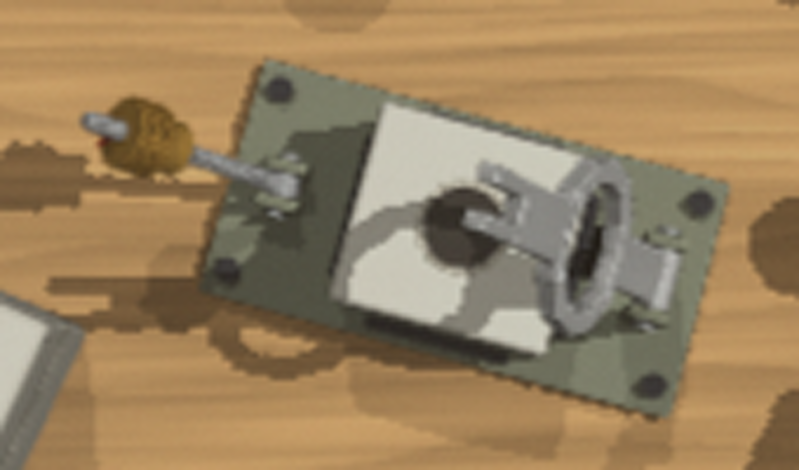

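View pics/scenec.png

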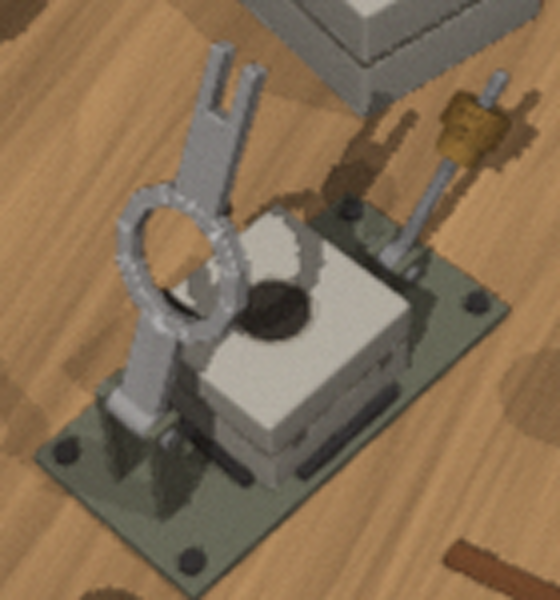

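```bash
cat > fit.py <<'E'
from h import *
from scipy.optimize import least_squares
def F(p): # world from frame
    c,s=np.cos(p[2]),np.sin(p[2])
    T=np.eye(4);T[:2,:2]=[[c,-s],[s,c]];T[:2,3]=p[:2];return T
def w(p,P): return (F(p)@np.append(P,1))[:3]
def bar(p,l,y,t=0):
    a=p[3]; return w(p,[-115+l*np.cos(a)-t*np.sin(a),y,102+l*np.sin(a)+t*np.cos(a)])
def bolt(p,l):
    b=p[4]; return w(p,[115+l*np.sin(b),0,30+l*np.cos(b)])
E
python3 - <<'E'
from fit import *
t=lambda x,y:(x/4.7+165-.4,y/4.7+195-.4)
s=lambda x,y:(x/4+190-.37,y/4+120-.37)
C=lambda sx,sy:(lambda p:w(p,[150*sx,75*sy,12]))
obs=[("top",t(265,60),C(1,-1)),("top",t(730,185),C(-1,-1)),("top",t(665,418),C(-1,1)),("top",t(205,290),C(1,1)),
("scene",s(40,455),C(-1,1)),("scene",s(190,597),C(-1,-1)),("scene",s(508,308),C(1,-1)),
("top",t(485,168),lambda p:bar(p,253,-11.5)),("top",t(473,218),lambda p:bar(p,253,11.5)),
("scene",s(222,45),lambda p:bar(p,253,11.5)),("scene",s(257,70),lambda p:bar(p,253,-11.5)),
("top",t(90,122),lambda p:bolt(p,147)),("scene",s(500,73),lambda p:bolt(p,147)),
("top",t(148,135),lambda p:bolt(p,p[5])),("scene",s(474,128),lambda p:bolt(p,p[5]))]
f=lambda p:np.concatenate([proj(n,g(p))-np.array(uv) for n,uv,g in obs])
r=least_squares(f,[600,-10,1.3,1.15,1.,112],loss="soft_l1",x_scale=[10,10,.1,.1,.1,10])
print(np.round(r.x,4).tolist());print(f(r.x).reshape(-1,2).round(1).tolist())
np.save("p.npy",r.x)
print("tip",bolt(r.x,147),"grip",bar(r.x,200,0),"level grip",bar(np.r_[r.x[:3],0,0],200,0))
for n,z,uvs in(("top",8,[(285,145),(285,192)]),):
    for uv in uvs: print(ray_z(n,*uv,z))
print("mug",ray_z("top",232,165,85),"flask",ray_z("top",405,236,190))
E
```

```text
[538.892, -16.8669, 1.2811, 1.1508, 0.7658, 106.0906]
[[0.6, -0.7], [0.8, -0.3], [1.5, 0.3], [-1.1, -0.1], [-2.4, -0.3], [0.7, -0.0], [0.5, -0.4], [0.5, 0.6], [0.2, 0.2], [1.1, -0.0], [0.1, -0.7], [0.0, -0.7], [0.5, -0.2], [-0.0, 0.7], [-0.7, -0.5]]
tip [600.83917275 190.98653812 135.96130564] grip [529.33763502 -48.92513193 284.61950097] level grip [563.16956111  64.59234123 102.        ]
[837.05947567 -84.88934329   8.        ]
[694.05919312 -81.23266698   8.        ]
mug [758.9631445   67.45326217  85.        ] flask [ 540.72290817 -373.36460898  190.        ]
```

Request:
{"name": "play_rows", "arguments": {
  "commands": [
    {"z": -0.033, "wz": -9.7},
    {"z": -0.033, "wz": -9.7},
    {"z": -0.033, "wz": -9.7},
    {"z": -0.033, "wz": -9.7},
    {"z": -0.033, "wz": -9.7},
    {"x": 0.0397, "y": 0.0121},
    {"x": 0.0397, "y": 0.0121},
    {"x": 0.0397, "y": 0.0121},
    {"x": 0.0397, "y": 0.0121},
    {"x": 0.0397, "y": 0.0121},
    {"x": 0.0397, "y": 0.0121},
    {"x": 0.0397, "y": 0.0121},
    {"x": 0.0397, "y": 0.0121},
    {"x": 0.0397, "y": 0.0121},
    {"x": 0.0397, "y": 0.0121},
    {"x": 0.0397, "y": 0.0121},
    {"x": 0.0397, "y": 0.0121},
    {"x": 0.0397, "y": 0.0121},
    {}
  ]
}}

```text
$.commands[0]: bad value
```

Run:
```python
from h import *
s=manip.read_state(); print(s["clock"],s["eef_pos"],s["eef_rot"],s["joints"])
for n in("wrist","scene"):
    p,d=manip.camera(n); cv2.imwrite(f"pics/{n}1.png",p[...,::-1]); np.save(f"pics/{n}1.npy",d)
crop("pics/scene1.png",170,40,350,270,2.6,"pics/scene1c.png")
```

```text
0.15 [ 231.12246553 -498.88586374  205.03897632] [-3.14077143e+00 -7.50239395e-05  4.33828305e-01] [-1.20358224e+00  3.00338434e-01  1.52139227e+00  2.08416049e-05
  1.32068634e+00 -6.66194123e-02]
```

View pics/wrist1.png

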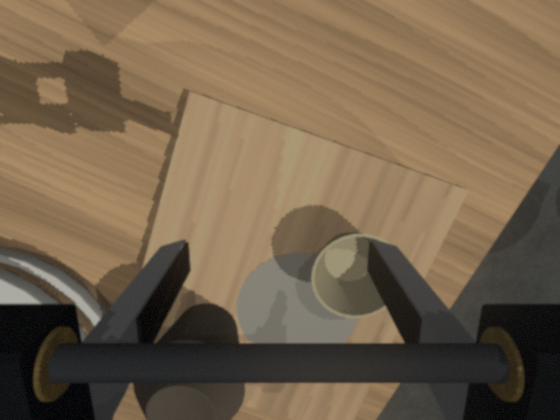

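View pics/scene1c.png

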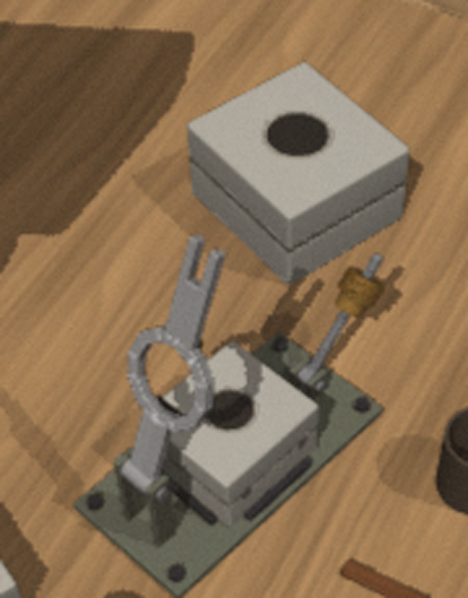

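The rows need all keys, so I'll fill in every one.

Request:
{"name": "play_rows", "arguments": {
  "commands": [
    {"x": 0, "y": 0, "z": -0.033, "wx": 0, "wy": 0, "wz": -9.7, "grip": 1},
    {"x": 0, "y": 0, "z": -0.033, "wx": 0, "wy": 0, "wz": -9.7, "grip": 1},
    {"x": 0, "y": 0, "z": -0.033, "wx": 0, "wy": 0, "wz": -9.7, "grip": 1},
    {"x": 0, "y": 0, "z": -0.033, "wx": 0, "wy": 0, "wz": -9.7, "grip": 1},
    {"x": 0, "y": 0, "z": -0.033, "wx": 0, "wy": 0, "wz": -9.7, "grip": 1},
    {"x": 0.0397, "y": 0.0121, "z": 0, "wx": 0, "wy": 0, "wz": 0, "grip": 1},
    {"x": 0.0397, "y": 0.0121, "z": 0, "wx": 0, "wy": 0, "wz": 0, "grip": 1},
    {"x": 0.0397, "y": 0.0121, "z": 0, "wx": 0, "wy": 0, "wz": 0, "grip": 1},
    {"x": 0.0397, "y": 0.0121, "z": 0, "wx": 0, "wy": 0, "wz": 0, "grip": 1},
    {"x": 0.0397, "y": 0.0121, "z": 0, "wx": 0, "wy": 0, "wz": 0, "grip": 1},
    {"x": 0.0397, "y": 0.0121, "z": 0, "wx": 0, "wy": 0, "wz": 0, "grip": 1},
    {"x": 0.0397, "y": 0.0121, "z": 0, "wx": 0, "wy": 0, "wz": 0, "grip": 1},
    {"x": 0.0397, "y": 0.0121, "z": 0, "wx": 0, "wy": 0, "wz": 0, "grip": 1},
    {"x": 0.0397, "y": 0.0121, "z": 0, "wx": 0, "wy": 0, "wz": 0, "grip": 1},
    {"x": 0.0397, "y": 0.0121, "z": 0, "wx": 0, "wy": 0, "wz": 0, "grip": 1},
    {"x": 0.0397, "y": 0.0121, "z": 0, "wx": 0, "wy": 0, "wz": 0, "grip": 1},
    {"x": 0.0397, "y": 0.0121, "z": 0, "wx": 0, "wy": 0, "wz": 0, "grip": 1},
    {"x": 0.0397, "y": 0.0121, "z": 0, "wx": 0, "wy": 0, "wz": 0, "grip": 1},
    {"x": 0, "y": 0, "z": 0, "wx": 0, "wy": 0, "wz": 0, "grip": 1}
  ]
}}

```text
clock: 2.62
eef_pos: [530.4, -47.8, 369.7]
eef_rot: [-3.14, -0.0, 1.283]
wrist_force: [1.0, -0.7, -0.2]
finger_gap: 93.4
```

Run:
```python
from h import *
s=manip.read_state(); print(s["clock"],s["eef_pos"],s["eef_rot"],s["joints"])
for n in("wrist","scene"):
    p,d=manip.camera(n); cv2.imwrite(f"pics/{n}2.png",p[...,::-1]); np.save(f"pics/{n}2.npy",d)
crop("pics/scene2.png",170,40,350,270,2.6,"pics/scene2c.png")
```

```text
2.625 [530.4318863  -47.81337973 369.74291377] [-3.14038603e+00 -7.11466070e-06  1.28314605e+00] [-1.58756064e-01  1.95224145e-01  1.27767311e+00  1.62950909e-04
  1.66989109e+00  1.28910237e-01]
```

View pics/wrist2.png

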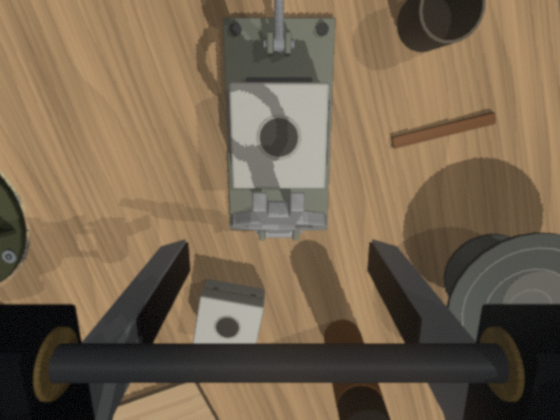

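View pics/scene2c.png

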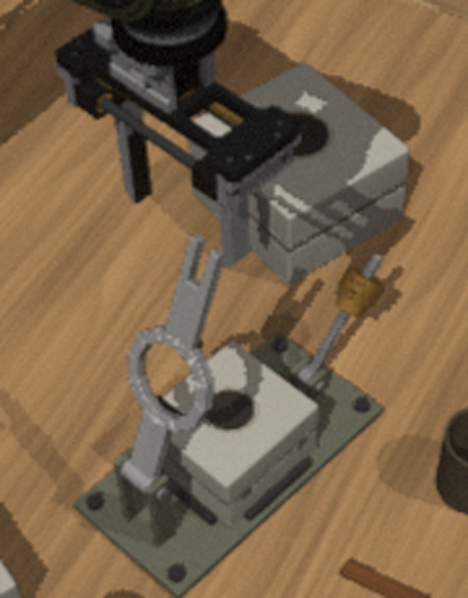

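```bash
cat >> h.py <<'E'
from scipy.spatial.transform import Rotation as R
def wT(s=None):
    s=s or manip.read_state();T=np.eye(4);T[:3,:3]=R.from_euler("xyz",s["eef_rot"]).as_matrix();T[:3,3]=s["eef_pos"]
    return T@manip.camera_info("wrist")["tool_from_camera"]
def wray(T,u,v,z=None,d=None):
    K=manip.camera_info("wrist")["intrinsics"]
    f=lambda d:(T@np.array([(u-K[0,2])/K[0,0]*d,-(v-K[1,2])/K[1,1]*d,-d,1]))[:3]
    if d is not None:return f(d)
    a,b=f(100.),f(1000.);return a+(b-a)*(z-a[2])/(b[2]-a[2])
def toframe(p,P):
    from fit import F
    return (np.linalg.inv(F(p))@np.append(P,1))[:3]
E
python3 - <<'E'
from fit import *
p=np.load("p.npy");T=wT();D=np.load("pics/wrist2.npy")
for uv,z in [((225,18),12),((335,18),12),((229,84),90),((328,84),90),((229,188),90),((327,188),90)]:
    print(uv,toframe(p,wray(T,*uv,z)).round(1))
for u,v in[(260,196),(297,196),(260,205),(297,205),(278,215)]:
    print(u,v,D[v,u],toframe(p,wray(T,u,v,d=D[v,u])).round(1))
s=manip.read_state()["eef_pos"]; print("tcp",toframe(p,s))
E
python3 -c "
from h import *
crop('pics/wrist2.png',210,0,350,250,3,'pics/w2c.png')"
```

```text
(225, 18) [149.1  70.6  12. ]
(335, 18) [149.1 -75.2  12. ]
(229, 84) [62.9 58.3 90. ]
(328, 84) [ 62.9 -59.1  90. ]
(229, 188) [-63.8  63.   90. ]
(327, 188) [-63.8 -62.5  90. ]
260 196 222.46834 [-10.3  10.5 333.9]
297 196 223.87842 [-10.7 -11.9 332.5]
260 205 222.60579 [-15.6  10.5 335.3]
297 205 221.71243 [-15.4 -11.8 336.1]
278 215 259.11737 [-3.250e+01 -3.000e-01  3.021e+02]
tcp [-34.18928645  -0.4744837  370.22985154]
```

View pics/w2c.png

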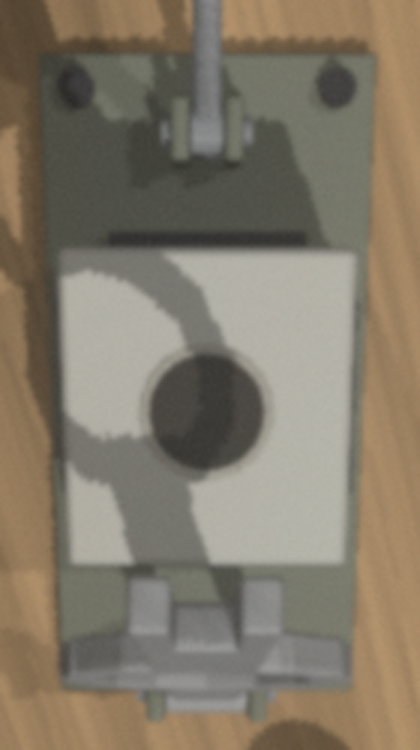

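Request:
{"name": "play_rows", "arguments": {
  "squeeze": 15,
  "commands": [
    {"x": 0, "y": 0, "z": 0.02, "wx": 0, "wy": 0, "wz": 0, "grip": 1},
    {"x": 0, "y": 0, "z": 0.02, "wx": 0, "wy": 0, "wz": 0, "grip": 1},
    {"x": 0, "y": 0, "z": 0.02, "wx": 0, "wy": 0, "wz": 0, "grip": 1},
    {"x": 0, "y": 0, "z": 0.02, "wx": 0, "wy": 0, "wz": 0, "grip": 1},
    {"x": 0, "y": 0, "z": 0.014, "wx": 0, "wy": 0, "wz": 0, "grip": 1},
    {"x": 0, "y": 0, "z": 0.01, "wx": 0, "wy": 0, "wz": 0, "grip": 1},
    {"x": 0, "y": 0, "z": 0, "wx": 0, "wy": 0, "wz": 0, "grip": 1},
    {"x": 0, "y": 0, "z": 0, "wx": 0, "wy": 0, "wz": 0, "grip": 0},
    {"x": 0, "y": 0, "z": 0, "wx": 0, "wy": 0, "wz": 0, "grip": 0},
    {"x": 0, "y": 0, "z": 0, "wx": 0, "wy": 0, "wz": 0, "grip": 0},
    {"x": 0, "y": 0, "z": 0, "wx": 0, "wy": 0, "wz": 0, "grip": 0},
    {"x": 0, "y": 0, "z": 0, "wx": 0, "wy": 0, "wz": 0, "grip": 0},
    {"x": 0, "y": 0, "z": 0, "wx": 0, "wy": 0, "wz": 0, "grip": 0},
    {"x": 0, "y": 0, "z": 0, "wx": 0, "wy": 0, "wz": 0, "grip": 0}
  ]
}}

```text
clock: 4.47
eef_pos: [529.6, -49.6, 266.5]
eef_rot: [-3.141, 0.0, 1.28]
wrist_force: [-1.9, -0.6, -0.4]
finger_gap: 32.0
```

Run:
```python
from fit import *
p=np.load("p.npy")
s=manip.read_state(); print(s["clock"],s["eef_pos"],s["wrist_force"],s["moment"],s["finger_gap"],toframe(p,s["eef_pos"]))
for n in("wrist",):
    q,d=manip.camera(n); cv2.imwrite(f"pics/{n}3.png",q[...,::-1])
# arc plan
a0=p[3]
for a in np.linspace(a0,0,15): print(round(a,3),round(-115+200*np.cos(a),1),round(102+200*np.sin(a)-19,1))
```

```text
4.475 [529.58521168 -49.57329037 266.451498  ] [-1.94089313 -0.57587428 -0.3802278 ] [-0.06268211  0.02698982  0.06936858] 31.99922027042712 [-34.00219137  -0.42238909 266.451498  ]
1.151 -33.5 265.6
1.069 -18.7 258.3
0.986 -4.7 249.8
0.904 8.7 240.2
0.822 21.1 229.5
0.74 32.7 217.8
0.658 43.3 205.2
0.575 52.8 191.8
0.493 61.2 177.7
0.411 68.3 162.9
0.329 74.3 147.6
0.247 78.9 131.8
0.164 82.3 115.7
0.082 84.3 99.4
0.0 85.0 83.0
```

View pics/wrist3.png

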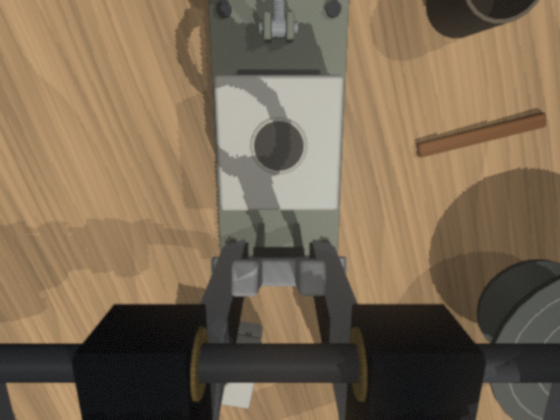

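Request:
{"name": "play_rows", "arguments": {
  "commands": [
    {"x": 0.0148, "y": 0, "z": 0.0073, "wx": 0, "wy": 0, "wz": 0, "grip": 0},
    {"x": 0.014, "y": 0, "z": 0.0085, "wx": 0, "wy": 0, "wz": 0, "grip": 0},
    {"x": 0.0134, "y": 0, "z": 0.0096, "wx": 0, "wy": 0, "wz": 0, "grip": 0},
    {"x": 0.0124, "y": 0, "z": 0.0107, "wx": 0, "wy": 0, "wz": 0, "grip": 0},
    {"x": 0.0116, "y": 0, "z": 0.0117, "wx": 0, "wy": 0, "wz": 0, "grip": 0},
    {"x": 0.0106, "y": 0, "z": 0.0126, "wx": 0, "wy": 0, "wz": 0, "grip": 0},
    {"x": 0.0095, "y": 0, "z": 0.0134, "wx": 0, "wy": 0, "wz": 0, "grip": 0},
    {"x": 0.0084, "y": 0, "z": 0.0141, "wx": 0, "wy": 0, "wz": 0, "grip": 0}
  ]
}}

```text
clock: 5.52
eef_pos: [556.8, 42.2, 177.8]
eef_rot: [-3.141, -0.001, 1.281]
wrist_force: [-2.2, 2.6, 0.8]
finger_gap: 31.9
```

Request:
{"name": "play_rows", "arguments": {
  "commands": [
    {"x": 0.0071, "y": 0, "z": 0.0148, "wx": 0, "wy": 0, "wz": 0, "grip": 0},
    {"x": 0.006, "y": 0, "z": 0.0153, "wx": 0, "wy": 0, "wz": 0, "grip": 0},
    {"x": 0.0046, "y": 0, "z": 0.0158, "wx": 0, "wy": 0, "wz": 0, "grip": 0},
    {"x": 0.0034, "y": 0, "z": 0.0161, "wx": 0, "wy": 0, "wz": 0, "grip": 0},
    {"x": 0.0015, "y": 0, "z": 0.0082, "wx": 0, "wy": 0, "wz": 0, "grip": 0},
    {"x": 0.0005, "y": 0, "z": 0.0081, "wx": 0, "wy": 0, "wz": 0, "grip": 0},
    {"x": 0.0005, "y": 0, "z": 0.008, "wx": 0, "wy": 0, "wz": 0, "grip": 0},
    {"x": 0.0002, "y": 0, "z": 0.006, "wx": 0, "wy": 0, "wz": 0, "grip": 0},
    {"x": 0, "y": 0, "z": 0.002, "wx": 0, "wy": 0, "wz": 0, "grip": 0},
    {"x": 0, "y": 0, "z": 0, "wx": 0, "wy": 0, "wz": 0, "grip": 0}
  ]
}}

```text
clock: 6.78
eef_pos: [563.3, 64.1, 83.8]
eef_rot: [-3.141, -0.0, 1.28]
wrist_force: [-3.8, 4.7, -1.8]
finger_gap: 31.6
```

Run:
```python
from fit import *
p=np.load("p.npy")
s=manip.read_state(); print(s["clock"],s["eef_pos"],s["wrist_force"],s["moment"],s["finger_gap"],toframe(p,s["eef_pos"]))
for n in("wrist","scene"):
    q,d=manip.camera(n); cv2.imwrite(f"pics/{n}4.png",q[...,::-1])
crop("pics/scene4.png",170,40,350,270,2.6,"pics/scene4c.png")
```

```text
6.775 [563.34456105  64.09094872  83.76299939] [-3.75171839  4.72816206 -1.77682408] [0.79733761 0.40009713 0.05580072] 31.61622906280573 [84.56947679 -0.31091669 83.76299939]
```

View pics/scene4c.png

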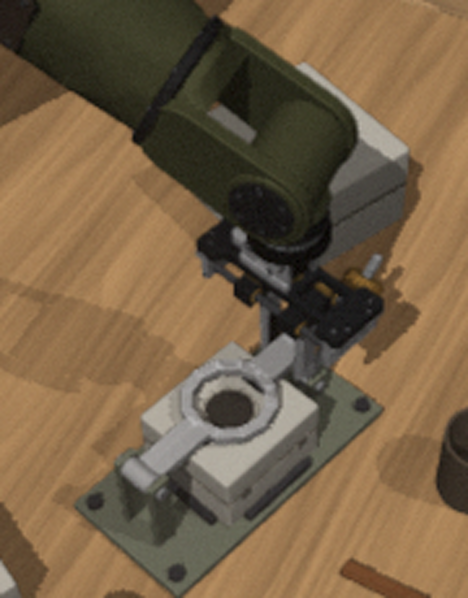

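View pics/wrist4.png

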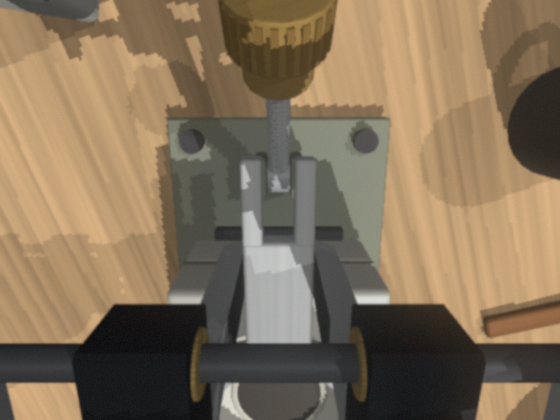

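Request:
{"name": "play_rows", "arguments": {
  "commands": [
    {"x": 0, "y": 0, "z": 0, "wx": 0, "wy": 0, "wz": 0, "grip": 0.45},
    {"x": 0, "y": 0, "z": 0, "wx": 0, "wy": 0, "wz": 0, "grip": 0.6},
    {"x": 0, "y": 0, "z": 0, "wx": 0, "wy": 0, "wz": 0, "grip": 0.6},
    {"x": 0, "y": 0, "z": -0.02, "wx": 0, "wy": 0, "wz": 0, "grip": 0.6},
    {"x": 0, "y": 0, "z": -0.03, "wx": 0, "wy": 0, "wz": 0, "grip": 0.6},
    {"x": 0, "y": 0, "z": -0.035, "wx": 0, "wy": 0, "wz": 0, "grip": 0.6},
    {"x": 0, "y": 0, "z": -0.035, "wx": 0, "wy": 0, "wz": 0, "grip": 0.6},
    {"x": 0.033, "y": 0, "z": 0, "wx": 0, "wy": 0, "wz": 0, "grip": 0},
    {"x": 0.033, "y": 0, "z": 0, "wx": 0, "wy": 0, "wz": 0, "grip": 0},
    {"x": 0.033, "y": 0, "z": 0, "wx": 0, "wy": 0, "wz": 0, "grip": 0},
    {"x": 0.033, "y": 0, "z": 0, "wx": 0, "wy": 0, "wz": 0, "grip": 0},
    {"x": 0.033, "y": 0, "z": 0, "wx": 0, "wy": 0, "wz": 0, "grip": 0},
    {"x": 0, "y": 0, "z": 0.03, "wx": 0, "wy": 0, "wz": 0, "grip": 0},
    {"x": 0, "y": 0, "z": 0.03, "wx": 0, "wy": 0, "wz": 0, "grip": 0},
    {"x": 0, "y": 0, "z": 0.028, "wx": 0, "wy": 0, "wz": 0, "grip": 0},
    {"x": 0, "y": 0, "z": 0, "wx": 0, "wy": 0, "wz": 0, "grip": 0}
  ]
}}

```text
clock: 8.88
eef_pos: [610.1, 221.6, 114.4]
eef_rot: [-3.139, 0.002, 1.28]
wrist_force: [0.4, 0.5, -0.1]
finger_gap: 0.4
```

Run:
```python
from fit import *
p=np.load("p.npy")
s=manip.read_state(); print(s["clock"],s["eef_pos"],s["wrist_force"],s["moment"],s["finger_gap"],toframe(p,s["eef_pos"]))
for n in("wrist","scene"):
    q,d=manip.camera(n); cv2.imwrite(f"pics/{n}5.png",q[...,::-1])
crop("pics/scene5.png",170,40,390,270,2.6,"pics/scene5c.png")
```

```text
8.875 [610.07073149 221.60585013 114.35426248] [ 0.43053262  0.54379949 -0.06793122] [-0.04792229 -0.03801283  0.02533437] 0.41009609807522274 [ 2.48868702e+02 -1.01585000e-01  1.14354262e+02]
```

View pics/scene5c.png

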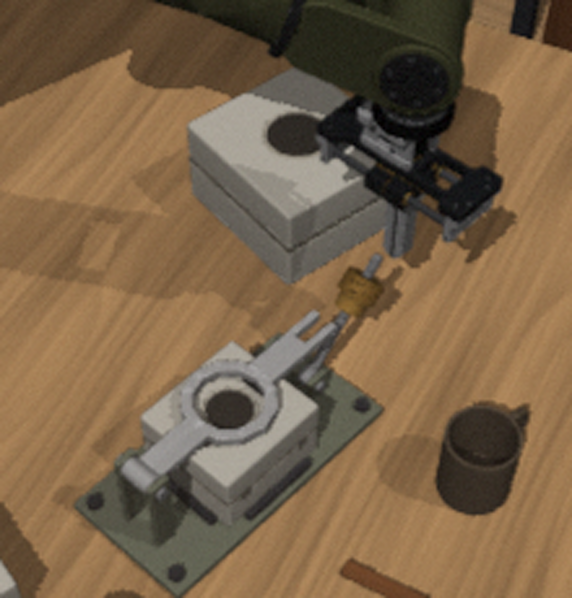

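Request:
{"name": "play_rows", "arguments": {
  "commands": [
    {"x": -0.012, "y": 0, "z": 0, "wx": 0, "wy": 0, "wz": 0, "grip": 0},
    {"x": -0.012, "y": 0, "z": 0, "wx": 0, "wy": 0, "wz": 0, "grip": 0},
    {"x": -0.012, "y": 0, "z": 0, "wx": 0, "wy": 0, "wz": 0, "grip": 0},
    {"x": -0.012, "y": 0, "z": 0, "wx": 0, "wy": 0, "wz": 0, "grip": 0},
    {"x": -0.012, "y": 0, "z": 0, "wx": 0, "wy": 0, "wz": 0, "grip": 0},
    {"x": -0.012, "y": 0, "z": 0, "wx": 0, "wy": 0, "wz": 0, "grip": 0},
    {"x": -0.012, "y": 0, "z": 0, "wx": 0, "wy": 0, "wz": 0, "grip": 0},
    {"x": -0.01, "y": 0, "z": 0, "wx": 0, "wy": 0, "wz": 0, "grip": 0},
    {"x": 0, "y": 0, "z": 0, "wx": 0, "wy": 0, "wz": 0, "grip": 0}
  ]
}}

```text
clock: 10.1
eef_pos: [583.8, 131.0, 116.4]
eef_rot: [-3.142, 0.0, 1.279]
wrist_force: [0.2, 0.4, 1.2]
finger_gap: 0.9
```

Run:
```python
from fit import *
p=np.load("p.npy")
s=manip.read_state(); print(s["clock"],s["eef_pos"],s["wrist_force"],s["moment"],s["finger_gap"],toframe(p,s["eef_pos"]))
for n in("wrist","scene"):
    q,d=manip.camera(n); cv2.imwrite(f"pics/{n}6.png",q[...,::-1])
crop("pics/scene6.png",170,40,390,270,2.6,"pics/scene6c.png")
```

```text
10.1 [583.79118241 130.97731965 116.4294917 ] [0.24501235 0.38231166 1.24203435] [-0.03626528 -0.135858    0.01596382] 0.8991811182430223 [154.50952189  -0.80186795 116.4294917 ]
```

View pics/scene6c.png

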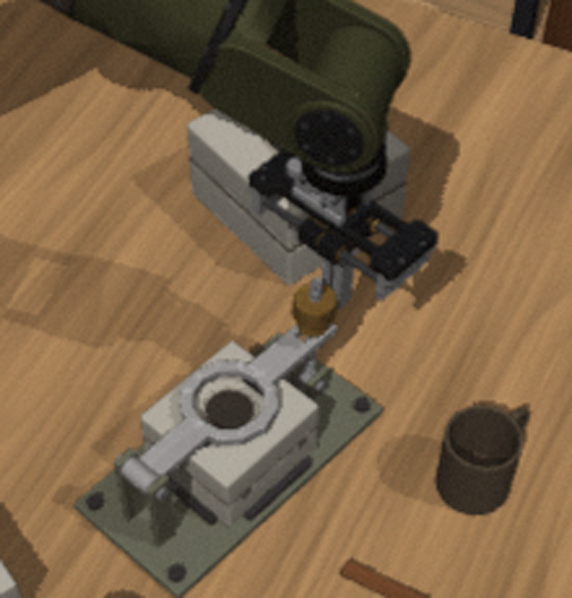

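View pics/wrist6.png

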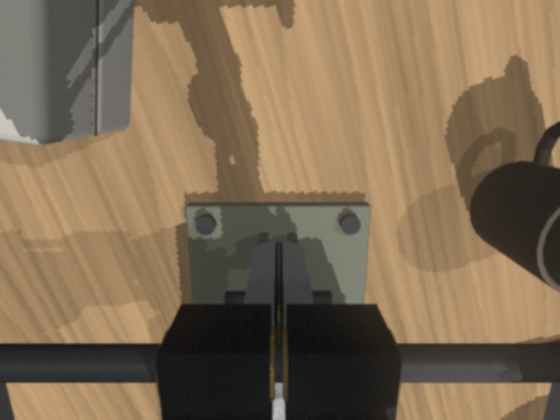

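Request:
{"name": "play_rows", "arguments": {
  "commands": [
    {"x": -0.005, "y": 0, "z": 0, "wx": 0, "wy": 0, "wz": 0, "grip": 0},
    {"x": -0.005, "y": 0, "z": 0, "wx": 0, "wy": 0, "wz": 0, "grip": 0},
    {"x": 0, "y": 0, "z": 0, "wx": 0, "wy": 0, "wz": 0, "grip": 0}
  ]
}}

```text
clock: 10.58
eef_pos: [581.5, 123.9, 116.5]
eef_rot: [3.141, -0.004, 1.281]
wrist_force: [4.3, 14.2, -0.2]
finger_gap: 0.7
```

Run:
```python
from fit import *
p=np.load("p.npy")
s=manip.read_state(); print(s["clock"],s["eef_pos"],s["wrist_force"],s["moment"],s["finger_gap"],toframe(p,s["eef_pos"]))
```

```text
10.575 [581.5436597  123.92469247 116.49747697] [ 4.3217294  14.21661552 -0.15303227] [ 2.53373014 -0.87264451  0.03986395] 0.651395002567596 [147.10874921  -0.66232474 116.49747697]
```

Request:
{"name": "play_rows", "arguments": {
  "commands": [
    {"x": 0.01, "y": 0, "z": 0, "wx": 0, "wy": 0, "wz": 0, "grip": 0},
    {"x": 0.005, "y": 0, "z": -0.03, "wx": 0, "wy": 0, "wz": 0, "grip": 0},
    {"x": 0, "y": 0, "z": -0.035, "wx": 0, "wy": 0, "wz": 0, "grip": 0},
    {"x": 0, "y": 0, "z": -0.035, "wx": 0, "wy": 0, "wz": 0, "grip": 0},
    {"x": 0, "y": 0, "z": -0.025, "wx": 0, "wy": 0, "wz": 0, "grip": 0},
    {"x": -0.023, "y": 0, "z": 0, "wx": 0, "wy": 0, "wz": 0, "grip": 1},
    {"x": -0.023, "y": 0, "z": 0, "wx": 0, "wy": 0, "wz": 0, "grip": 1},
    {"x": 0, "y": 0, "z": 0, "wx": 0, "wy": 0, "wz": 0, "grip": 1},
    {"x": 0, "y": 0, "z": 0, "wx": 0, "wy": 0, "wz": 0, "grip": 1}
  ]
}}

```text
clock: 11.7
eef_pos: [572.1, 92.2, 240.7]
eef_rot: [-3.141, 0.0, 1.279]
wrist_force: [-0.9, 0.8, -1.4]
finger_gap: 37.0
```

Run:
```python
from fit import *
p=np.load("p.npy")
s=manip.read_state(); print(s["clock"],s["eef_pos"],s["eef_rot"],s["joints"],s["wrist_force"],s["finger_gap"],toframe(p,s["eef_pos"]))
q,d=manip.camera("wrist"); cv2.imwrite(f"pics/wrist7.png",q[...,::-1]);np.save("pics/wrist7.npy",d)
q,d=manip.camera("scene"); cv2.imwrite(f"pics/scene7.png",q[...,::-1])
crop("pics/scene7.png",170,40,390,270,2.6,"pics/scene7c.png")
crop("pics/wrist7.png",180,100,380,300,3,"pics/w7c.png")
T=wT(s);K=manip.camera_info("wrist")["intrinsics"]
for P in ([115,0,177],[115,0,153]):
    c=np.linalg.inv(T)@np.append(w(p,P),1); print(K[0,0]*c[0]/-c[2]+K[0,2],K[1,1]*c[1]/c[2]+K[1,2])
```

```text
11.7 [572.07937172  92.24598384 240.65745727] [-3.14072884e+00  2.71974449e-04  1.27949531e+00] [9.66322726e-02 3.43103698e-01 1.38243663e+00 7.58907581e-05
 1.41695483e+00 3.87921744e-01] [-0.85463967  0.80523856 -1.3842309 ] 37.02262328979 [114.04649215  -0.64028768 240.65745727]
277.3741305505698 217.97075906248455
277.51189875511596 208.07116060381372
```

View pics/scene7c.png

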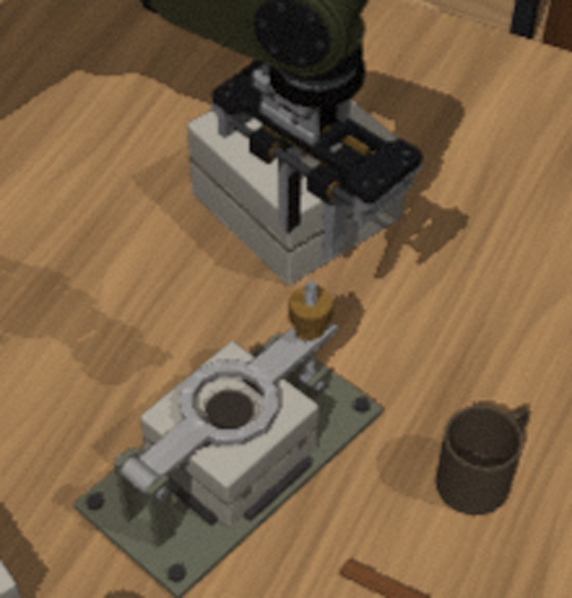

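View pics/w7c.png

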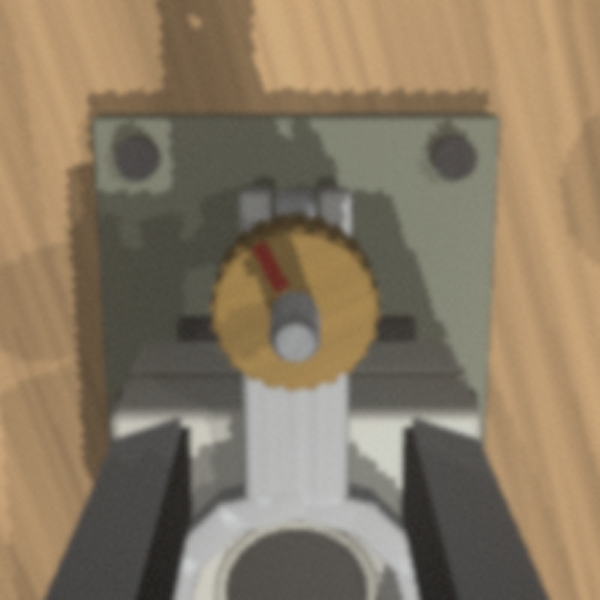

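Run:
```python
from fit import *
p=np.load("p.npy");T=wT();D=np.load("pics/wrist7.npy")
f=lambda x,y:(x/3+180-.33,y/3+100-.33)
tp=f(295,341);print("tip",D[int(tp[1]+.5),int(tp[0]+.5)],toframe(p,wray(T,*tp,177)),toframe(p,wray(T,*tp,d=D[int(tp[1]+.5),int(tp[0]+.5)])))
for x,y in((235,320),(350,320),(290,365),(330,250),(215,303),(378,303),(296,215),(296,388)):
    u=f(x,y);d=D[int(u[1]+.5),int(u[0]+.5)];print(x,y,toframe(p,wray(T,*u,d=d)).round(1),toframe(p,wray(T,*u,152)).round(1))
for x,y in((95,115),(498,115)):
    print(toframe(p,wray(T,*f(x,y),12)).round(1))
```

```text
tip 253.82066 [118.87510798  -0.42508971 177.        ] [119.01867452  -0.42628338 177.45805135]
235 320 [116.7  14.8 152.5] [116.6  14.8 152. ]
350 320 [117.1 -14.2 153.7] [116.6 -14.2 152. ]
290 365 [104.1   0.9 150.4] [104.6   0.9 152. ]
330 250 [134.6  -9.1 151.6] [134.7  -9.1 152. ]
215 303 [120.7  19.8 150.8] [121.   19.7 152. ]
378 303 [ 82.5 -31.7  12.2] [121.  -21.2 152. ]
296 215 [139.8  -0.6 133. ] [143.5  -0.6 152. ]
296 388 [ 98.4  -0.6 152.1] [ 98.4  -0.6 152. ]
[153.6  73.   12. ]
[153.6 -74.1  12. ]
```

Request:
{"name": "play_rows", "arguments": {
  "commands": [
    {"x": 0, "y": 0, "z": 0, "wx": 0, "wy": 0, "wz": -10.5, "grip": 1},
    {"x": 0, "y": 0, "z": 0, "wx": 0, "wy": 0, "wz": -10.5, "grip": 1},
    {"x": 0, "y": 0, "z": 0, "wx": 0, "wy": 0, "wz": -10.5, "grip": 1},
    {"x": 0, "y": 0, "z": 0, "wx": 0, "wy": 0, "wz": -10.5, "grip": 1},
    {"x": 0, "y": 0, "z": 0, "wx": 0, "wy": 0, "wz": -10.5, "grip": 1},
    {"x": 0, "y": 0, "z": 0, "wx": 0, "wy": 0, "wz": -10.5, "grip": 1},
    {"x": 0, "y": 0, "z": 0, "wx": 0, "wy": 0, "wz": -10.5, "grip": 1},
    {"x": 0, "y": 0, "z": 0, "wx": 0, "wy": 0, "wz": -10.5, "grip": 1},
    {"x": 0, "y": 0, "z": 0, "wx": 0, "wy": 0, "wz": -10.5, "grip": 1},
    {"x": 0, "y": 0, "z": 0, "wx": 0, "wy": 0, "wz": -10.5, "grip": 1},
    {"x": 0, "y": 0, "z": 0, "wx": 0, "wy": 0, "wz": -10.5, "grip": 1},
    {"x": 0, "y": 0, "z": 0, "wx": 0, "wy": 0, "wz": -10.5, "grip": 1},
    {"x": 0, "y": 0, "z": 0, "wx": 0, "wy": 0, "wz": -10.5, "grip": 1},
    {"x": 0, "y": 0, "z": 0, "wx": 0, "wy": 0, "wz": -10.5, "grip": 1},
    {"x": 0, "y": 0, "z": 0, "wx": 0, "wy": 0, "wz": -10.5, "grip": 1},
    {"x": 0, "y": 0, "z": 0, "wx": 0, "wy": 0, "wz": 0, "grip": 1},
    {"x": 0, "y": 0, "z": 0, "wx": 0, "wy": 0, "wz": 0, "grip": 1},
    {"x": 0, "y": 0, "z": 0, "wx": 0, "wy": 0, "wz": 0, "grip": 1}
  ]
}}

```text
clock: 14.05
eef_pos: [572.2, 92.8, 241.2]
eef_rot: [3.142, -0.0, -2.256]
wrist_force: [0.5, -0.5, 0.6]
finger_gap: 93.6
```

Run:
```python
from fit import *
p=np.load("p.npy")
s=manip.read_state(); print(s["clock"],s["eef_pos"],s["eef_rot"],s["joints"],s["wrist_force"],s["moment"],s["finger_gap"],toframe(p,s["eef_pos"]))
q,d=manip.camera("wrist"); cv2.imwrite(f"pics/wrist8.png",q[...,::-1]);np.save("pics/wrist8.npy",d)
crop("pics/wrist8.png",180,100,380,300,3,"pics/w8c.png")
```

```text
14.05 [572.24909852  92.75125921 241.21503524] [ 3.14154164e+00 -1.67344280e-05 -2.25627185e+00] [ 9.74970478e-02  3.42824932e-01  1.38152726e+00  2.44080473e-05
  1.41728842e+00 -2.35862381e+00] [ 0.50037673 -0.46214159  0.5778765 ] [ 0.09587088 -0.05475268 -0.00801851] 93.63802039712576 [114.57919657  -0.65862864 241.21503524]
```

View pics/w8c.png

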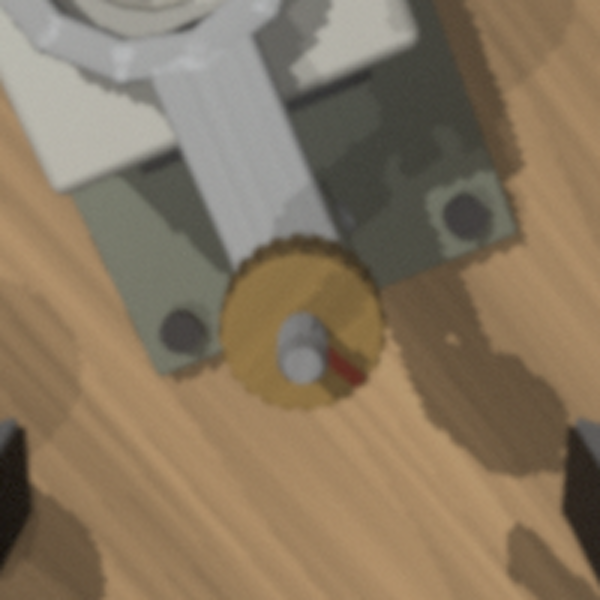

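Run:
```python
from fit import *
p=np.load("p.npy");T=wT()
f=lambda x,y:(x/3+180-.33,y/3+100-.33)
print("tip",toframe(p,wray(T,*f(303,362),177)))
print("nut",toframe(p,wray(T,*f(302,410-84),152)))
for x,y in((165,375),(520,235)): print(toframe(p,wray(T,*f(x,y),12)).round(1))
K=manip.camera_info("wrist")["intrinsics"]
c=np.linalg.inv(T)@np.r_[manip.read_state()["eef_pos"][:2],177,1]; u=(K[0,0]*c[0]/-c[2]+K[0,2],K[1,1]*c[1]/c[2]+K[1,2]);print("tool axis at 177, crop px",(np.array(u)-[180,100]+.33)*3)
```

```text
tip [117.03697854   0.1923389  177.        ]
nut [115.81964461   0.60148269 152.        ]
[152.3 -71.5  12. ]
[153.1  74.8  12. ]
tool axis at 177, crop px [295.40545023 353.80952366]
```

Request:
{"name": "play_rows", "arguments": {
  "squeeze": 35,
  "commands": [
    {"x": -0.0025, "y": 0.0018, "z": 0.025, "wx": 0, "wy": 0, "wz": 0, "grip": 1},
    {"x": 0, "y": 0, "z": 0.025, "wx": 0, "wy": 0, "wz": 0, "grip": 1},
    {"x": 0, "y": 0, "z": 0.025, "wx": 0, "wy": 0, "wz": 0, "grip": 1},
    {"x": 0, "y": 0, "z": 0.025, "wx": 0, "wy": 0, "wz": 0, "grip": 1},
    {"x": 0, "y": 0, "z": 0.018, "wx": 0, "wy": 0, "wz": 0, "grip": 1},
    {"x": 0, "y": 0, "z": 0, "wx": 0, "wy": 0, "wz": 0, "grip": 1},
    {"x": 0, "y": 0, "z": 0, "wx": 0, "wy": 0, "wz": 0, "grip": 0.5},
    {"x": 0, "y": 0, "z": 0, "wx": 0, "wy": 0, "wz": 0, "grip": 0},
    {"x": 0, "y": 0, "z": 0, "wx": 0, "wy": 0, "wz": 0, "grip": 0},
    {"x": 0, "y": 0, "z": 0, "wx": 0, "wy": 0, "wz": 0, "grip": 0},
    {"x": 0, "y": 0, "z": 0, "wx": 0, "wy": 0, "wz": 0, "grip": 0},
    {"x": 0, "y": 0, "z": 0, "wx": 0, "wy": 0, "wz": 0, "grip": 0},
    {"x": 0, "y": 0, "z": 0, "wx": 0, "wy": 0, "wz": 0, "grip": 0}
  ]
}}

```text
clock: 15.72
eef_pos: [572.6, 95.6, 123.3]
eef_rot: [-3.141, 0.0, -2.254]
wrist_force: [1.4, -1.8, -0.3]
finger_gap: 41.3
```

```bash
cat > st.py <<'E'
from fit import *
p=np.load("p.npy")
s=manip.read_state(); np.set_printoptions(precision=3,suppress=True)
print(s["clock"],"q6",s["joints"][5],"F",s["wrist_force"],"M",s["moment"],"gap",s["finger_gap"],"frame",toframe(p,s["eef_pos"]),s["eef_rot"], "eff6",s["effort"][5])
E
python3 st.py
python3 - <<'E'
from h import *
q,d=manip.camera("wrist"); cv2.imwrite(f"pics/wrist9.png",q[...,::-1])
E
```

```text
15.725 q6 -2.3558048867052253 F [ 1.403 -1.785 -0.32 ] M [-0.05  -0.408 -0.008] gap 41.314739055864514 frame [117.421  -0.127 123.307] [-3.141  0.    -2.254] eff6 -0.008117274264805019
```

View pics/wrist9.png

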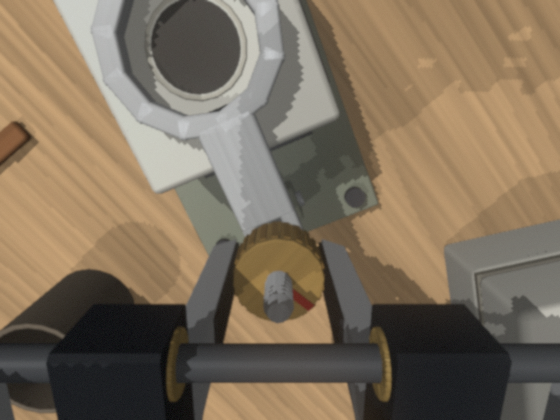

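Request:
{"name": "play_rows", "arguments": {
  "commands": [
    {"x": 0, "y": 0, "z": 0.00018, "wx": 0, "wy": 0, "wz": 10, "grip": 0},
    {"x": 0, "y": 0, "z": 0.00017, "wx": 0, "wy": 0, "wz": 10, "grip": 0},
    {"x": 0, "y": 0, "z": 0.00017, "wx": 0, "wy": 0, "wz": 10, "grip": 0},
    {"x": 0, "y": 0, "z": 0.00017, "wx": 0, "wy": 0, "wz": 10, "grip": 0},
    {"x": 0, "y": 0, "z": 0.00017, "wx": 0, "wy": 0, "wz": 10, "grip": 0},
    {"x": 0, "y": 0, "z": 0.00017, "wx": 0, "wy": 0, "wz": 10, "grip": 0},
    {"x": 0, "y": 0, "z": 0.00017, "wx": 0, "wy": 0, "wz": 10, "grip": 0},
    {"x": 0, "y": 0, "z": 0.00017, "wx": 0, "wy": 0, "wz": 10, "grip": 0},
    {"x": 0, "y": 0, "z": 0.00017, "wx": 0, "wy": 0, "wz": 10, "grip": 0},
    {"x": 0, "y": 0, "z": 0.00017, "wx": 0, "wy": 0, "wz": 10, "grip": 0}
  ]
}}

```text
clock: 17.02
eef_pos: [572.6, 95.6, 121.6]
eef_rot: [3.141, 0.0, 2.278]
wrist_force: [1.0, -1.0, 0.7]
finger_gap: 41.1
```

```bash
python3 st.py
python3 - <<'E'
from h import *
q,d=manip.camera("wrist"); cv2.imwrite(f"pics/wrist10.png",q[...,::-1])
E
```

```text
17.025 q6 -0.6047307938402681 F [ 1.017 -0.996  0.676] M [-0.256 -0.364  0.006] gap 41.051187623148884 frame [117.397  -0.199 121.629] [3.141 0.    2.278] eff6 -2.894028425216675
```

View pics/wrist10.png

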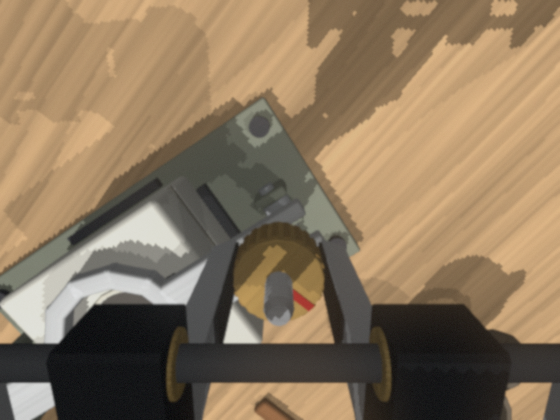

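Request:
{"name": "play_rows", "arguments": {
  "commands": [
    {"x": 0, "y": 0, "z": 0.00017, "wx": 0, "wy": 0, "wz": 10, "grip": 0},
    {"x": 0, "y": 0, "z": 0.00017, "wx": 0, "wy": 0, "wz": 10, "grip": 0},
    {"x": 0, "y": 0, "z": 0.00017, "wx": 0, "wy": 0, "wz": 10, "grip": 0},
    {"x": 0, "y": 0, "z": 0.00017, "wx": 0, "wy": 0, "wz": 10, "grip": 0},
    {"x": 0, "y": 0, "z": 0.00017, "wx": 0, "wy": 0, "wz": 10, "grip": 0},
    {"x": 0, "y": 0, "z": 0.00017, "wx": 0, "wy": 0, "wz": 10, "grip": 0},
    {"x": 0, "y": 0, "z": 0.00017, "wx": 0, "wy": 0, "wz": 10, "grip": 0},
    {"x": 0, "y": 0, "z": 0.00017, "wx": 0, "wy": 0, "wz": 10, "grip": 0},
    {"x": 0, "y": 0, "z": 0.00017, "wx": 0, "wy": 0, "wz": 10, "grip": 0},
    {"x": 0, "y": 0, "z": 0.00017, "wx": 0, "wy": 0, "wz": 10, "grip": 0}
  ]
}}

```text
clock: 18.32
eef_pos: [572.5, 95.5, 119.9]
eef_rot: [3.141, -0.0, 0.536]
wrist_force: [0.5, -2.6, 0.8]
finger_gap: 41.5
```

```bash
python3 st.py
```

```text
18.325 q6 1.1374878565140696 F [ 0.476 -2.626  0.81 ] M [-0.489 -0.182  0.024] gap 41.4856936932445 frame [117.297  -0.159 119.945] [ 3.141 -0.     0.536] eff6 -2.8940221667289734
```

Request:
{"name": "play_rows", "arguments": {
  "commands": [
    {"x": 0, "y": 0, "z": 0.00017, "wx": 0, "wy": 0, "wz": 10, "grip": 0},
    {"x": 0, "y": 0, "z": 0.00017, "wx": 0, "wy": 0, "wz": 10, "grip": 0},
    {"x": 0, "y": 0, "z": 0.00017, "wx": 0, "wy": 0, "wz": 10, "grip": 0}
  ]
}}

```text
clock: 18.7
eef_pos: [572.5, 95.5, 119.4]
eef_rot: [3.141, -0.0, 0.012]
wrist_force: [1.5, -1.6, 0.9]
finger_gap: 41.0
```

```bash
python3 st.py
```

```text
18.7 q6 1.6610772556340954 F [ 1.486 -1.624  0.92 ] M [-0.461 -0.128  0.016] gap 41.00793800866561 frame [117.319  -0.106 119.423] [ 3.141 -0.     0.012] eff6 -2.894837111234665
```

Request:
{"name": "play_rows", "arguments": {
  "commands": [
    {"x": 0, "y": 0, "z": 0.00017, "wx": 0, "wy": 0, "wz": 10, "grip": 0},
    {"x": 0, "y": 0, "z": 0.00017, "wx": 0, "wy": 0, "wz": 10, "grip": 0},
    {"x": 0, "y": 0, "z": 0.00017, "wx": 0, "wy": 0, "wz": 10, "grip": 0}
  ]
}}

```text
clock: 19.08
eef_pos: [572.6, 95.6, 119.2]
eef_rot: [3.142, -0.001, -0.511]
wrist_force: [-0.8, -2.1, 4.1]
finger_gap: 41.7
```

```bash
python3 st.py
python3 - <<'E'
from h import *
q,d=manip.camera("wrist"); cv2.imwrite(f"pics/wrist11.png",q[...,::-1])
E
```

```text
19.075 q6 2.184541079060202 F [-0.835 -2.143  4.103] M [-0.398  0.144  0.14 ] gap 41.6615460498077 frame [117.369  -0.172 119.213] [ 3.142 -0.001 -0.511] eff6 -2.735310271382332
```

View pics/wrist11.png

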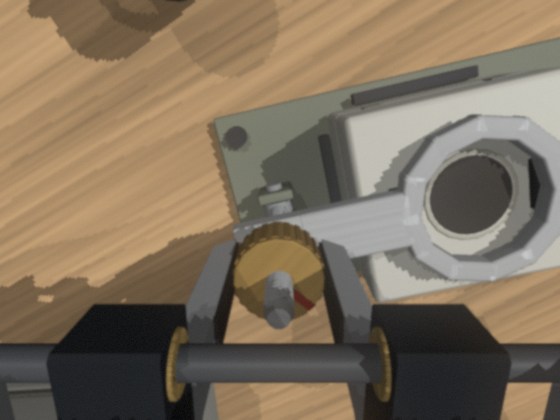

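Request:
{"name": "play_rows", "arguments": {
  "commands": [
    {"x": 0, "y": 0, "z": 0, "wx": 0, "wy": 0, "wz": 0, "grip": 1},
    {"x": 0, "y": 0, "z": 0, "wx": 0, "wy": 0, "wz": 0, "grip": 1},
    {"x": 0, "y": 0, "z": 0, "wx": 0, "wy": 0, "wz": 0, "grip": 1},
    {"x": 0, "y": 0, "z": 0, "wx": 0, "wy": 0, "wz": 0, "grip": 1},
    {"x": 0, "y": 0, "z": 0, "wx": 0, "wy": 0, "wz": -10, "grip": 1},
    {"x": 0, "y": 0, "z": 0, "wx": 0, "wy": 0, "wz": -10, "grip": 1},
    {"x": 0, "y": 0, "z": 0, "wx": 0, "wy": 0, "wz": -10, "grip": 1},
    {"x": 0, "y": 0, "z": 0, "wx": 0, "wy": 0, "wz": -10, "grip": 1},
    {"x": 0, "y": 0, "z": 0, "wx": 0, "wy": 0, "wz": -10, "grip": 1},
    {"x": 0, "y": 0, "z": 0, "wx": 0, "wy": 0, "wz": -10, "grip": 1},
    {"x": 0, "y": 0, "z": 0, "wx": 0, "wy": 0, "wz": -10, "grip": 1},
    {"x": 0, "y": 0, "z": 0, "wx": 0, "wy": 0, "wz": -10, "grip": 1},
    {"x": 0, "y": 0, "z": 0, "wx": 0, "wy": 0, "wz": -10, "grip": 1},
    {"x": 0, "y": 0, "z": 0, "wx": 0, "wy": 0, "wz": 0, "grip": 1},
    {"x": 0, "y": 0, "z": 0, "wx": 0, "wy": 0, "wz": 0, "grip": 1}
  ]
}}

```text
clock: 21.0
eef_pos: [572.5, 95.7, 118.8]
eef_rot: [3.142, -0.0, 1.058]
wrist_force: [0.6, -0.3, 0.3]
finger_gap: 94.0
```

```bash
python3 st.py
python3 - <<'E'
from h import *
q,d=manip.camera("wrist"); cv2.imwrite(f"pics/wrist12.png",q[...,::-1])
E
```

```text
21.0 q6 0.6149328989535262 F [ 0.589 -0.306  0.277] M [-0.003 -0.046 -0.021] gap 94.01649095080617 frame [117.505   0.003 118.826] [ 3.142 -0.     1.058] eff6 -0.10578439570963383
```

View pics/wrist12.png

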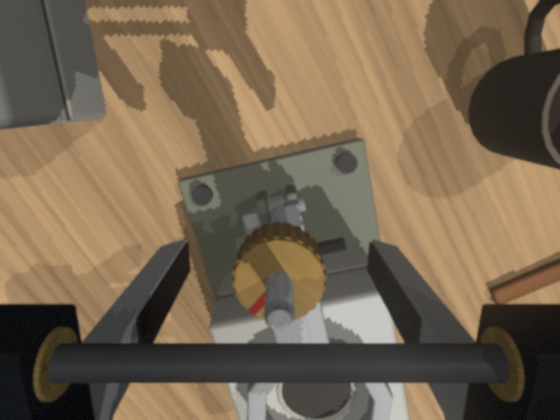

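Request:
{"name": "play_rows", "arguments": {
  "squeeze": 40,
  "commands": [
    {"x": 0, "y": 0, "z": 0, "wx": 0, "wy": 0, "wz": 0, "grip": 0},
    {"x": 0, "y": 0, "z": 0, "wx": 0, "wy": 0, "wz": 0, "grip": 0},
    {"x": 0, "y": 0, "z": 0, "wx": 0, "wy": 0, "wz": 0, "grip": 0},
    {"x": 0, "y": 0, "z": 0, "wx": 0, "wy": 0, "wz": 0, "grip": 0},
    {"x": 0, "y": 0, "z": 0, "wx": 0, "wy": 0, "wz": 0, "grip": 0},
    {"x": 0, "y": 0, "z": 0, "wx": 0, "wy": 0, "wz": 0, "grip": 0},
    {"x": 0, "y": 0, "z": 0, "wx": 0, "wy": 0, "wz": 0, "grip": 0}
  ]
}}

```text
clock: 21.92
eef_pos: [572.6, 95.6, 118.9]
eef_rot: [3.141, -0.0, 1.062]
wrist_force: [3.0, -1.1, 0.3]
finger_gap: 41.4
```

```bash
python3 st.py
```

```text
21.925 q6 0.6112957168000601 F [ 3.013 -1.059  0.318] M [-0.219 -0.469 -0.043] gap 41.37079497167118 frame [117.439  -0.177 118.857] [ 3.141 -0.     1.062] eff6 0.0032967110018944368
```

Request:
{"name": "play_rows", "arguments": {
  "commands": [
    {"x": 0, "y": 0, "z": 0.00015, "wx": 0, "wy": 0, "wz": 8, "grip": 0},
    {"x": 0, "y": 0, "z": 0.00013, "wx": 0, "wy": 0, "wz": 8, "grip": 0},
    {"x": 0, "y": 0, "z": 0.00013, "wx": 0, "wy": 0, "wz": 8, "grip": 0},
    {"x": 0, "y": 0, "z": 0.00013, "wx": 0, "wy": 0, "wz": 8, "grip": 0}
  ]
}}

```text
clock: 22.42
eef_pos: [572.7, 95.6, 118.7]
eef_rot: [3.141, -0.001, 0.499]
wrist_force: [2.4, -2.0, 2.6]
finger_gap: 41.2
```

```bash
python3 st.py
```

```text
22.425 q6 1.1740189106996248 F [ 2.363 -1.992  2.57 ] M [-0.254 -0.136  0.331] gap 41.17415778335033 frame [117.426  -0.283 118.662] [ 3.141 -0.001  0.499] eff6 -1.9680782407522202
```

Request:
{"name": "play_rows", "arguments": {
  "commands": [
    {"x": 0, "y": 0, "z": 0.00013, "wx": 0, "wy": 0, "wz": 7, "grip": 0},
    {"x": 0, "y": 0, "z": 0.00013, "wx": 0, "wy": 0, "wz": 7, "grip": 0},
    {"x": 0, "y": 0, "z": 0.00013, "wx": 0, "wy": 0, "wz": 7, "grip": 0},
    {"x": 0, "y": 0, "z": 0.00013, "wx": 0, "wy": 0, "wz": 7, "grip": 0}
  ]
}}

```text
clock: 22.92
eef_pos: [572.8, 95.5, 118.5]
eef_rot: [3.141, -0.001, 0.012]
wrist_force: [-0.2, -2.5, 5.7]
finger_gap: 41.6
```

```bash
python3 st.py
python3 - <<'E'
from h import *
q,d=manip.camera("wrist"); cv2.imwrite(f"pics/wrist13.png",q[...,::-1])
crop("pics/wrist13.png",200,180,360,340,4,"pics/w13c.png")
crop("pics/wrist12.png",200,180,360,340,4,"pics/w12c.png")
E
```

```text
22.925 q6 1.6619268838066743 F [-0.16  -2.479  5.73 ] M [-0.296  0.099  0.55 ] gap 41.61274726665146 frame [117.41  -0.36 118.48] [ 3.141 -0.001  0.012] eff6 -1.4947284758090973
```

View pics/w13c.png

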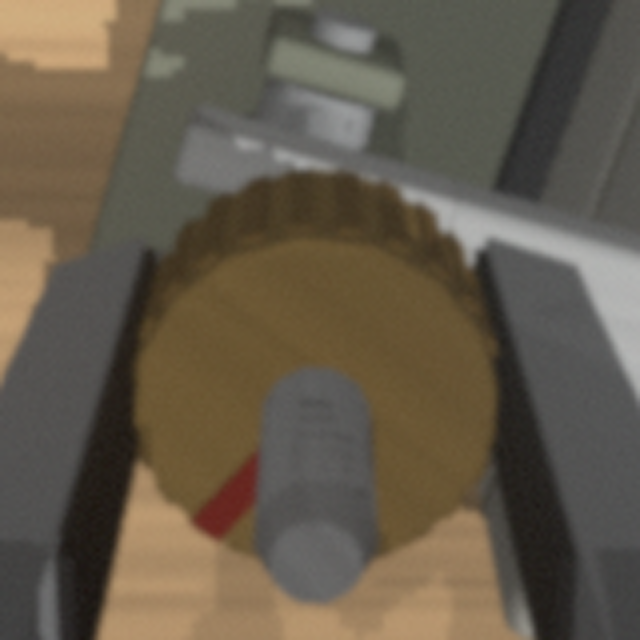

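View pics/w12c.png

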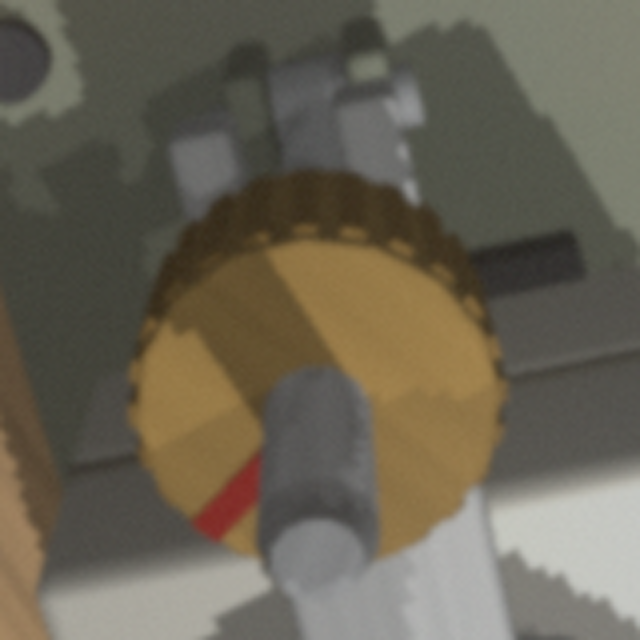

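```bash
python3 st.py
python3 - <<'E'
from h import *
q,d=manip.camera("wrist"); np.save("pics/w13.npy",d)
T=wT(); f=lambda x,y:(x/4+200-.37,y/4+180-.37)
for x,y in((317,562),(300,300),(420,330),(220,400),(250,200)):
    u=f(x,y); print(x,y,wray(T,*u,d=d[round(u[1]),round(u[0])]).round(1))
E
python3 st.py
```

```text
22.975 q6 1.6683907913509206 F [-0.026 -2.234  6.143] M [-0.311  0.058  0.294] gap 41.510692495189346 frame [117.429  -0.34  118.494] [ 3.141 -0.001  0.005] eff6 -0.8170956932008266
317 562 [573.9  95.9 178. ]
300 300 [586.2  97.9 146.3]
420 330 [583.6  84.6 148.2]
220 400 [574.  106.8 146.6]
250 200 [592.9 104.  132.7]
23.025 q6 1.6616710764085687 F [ 0.226 -2.167  5.139] M [-0.311  0.047  0.173] gap 41.161361323712285 frame [117.414  -0.346 118.496] [ 3.141 -0.001  0.012] eff6 1.7590270936489105
```

Request:
{"name": "play_rows", "arguments": {
  "commands": [
    {"x": 0, "y": 0, "z": 0, "wx": 0, "wy": 0, "wz": 0, "grip": 0},
    {"x": 0, "y": 0, "z": 0, "wx": 0, "wy": 0, "wz": 0, "grip": 1},
    {"x": 0, "y": 0, "z": 0, "wx": 0, "wy": 0, "wz": 0, "grip": 1},
    {"x": 0, "y": 0, "z": 0, "wx": 0, "wy": 0, "wz": 0, "grip": 1},
    {"x": 0, "y": 0, "z": 0, "wx": 0, "wy": 0, "wz": 0, "grip": 1},
    {"x": 0, "y": 0, "z": -0.02, "wx": 0, "wy": 0, "wz": 0, "grip": 1},
    {"x": 0, "y": 0, "z": -0.025, "wx": 0, "wy": 0, "wz": 0, "grip": 1},
    {"x": 0, "y": 0, "z": -0.025, "wx": 0, "wy": 0, "wz": 0, "grip": 1},
    {"x": 0, "y": 0, "z": -0.025, "wx": 0, "wy": 0, "wz": 0, "grip": 1},
    {"x": 0, "y": 0, "z": -0.025, "wx": 0, "wy": 0, "wz": 0, "grip": 1},
    {"x": 0, "y": 0, "z": 0, "wx": 0, "wy": 0, "wz": 0, "grip": 1},
    {"x": 0, "y": 0, "z": 0, "wx": 0, "wy": 0, "wz": 0, "grip": 1}
  ]
}}

```text
clock: 24.52
eef_pos: [572.1, 95.7, 236.5]
eef_rot: [3.141, 0.002, 0.015]
wrist_force: [-0.5, -0.4, -0.8]
finger_gap: 94.1
```

```bash
python3 st.py
python3 - <<'E'
from h import *
for n in("wrist","scene"):
    q,d=manip.camera(n); cv2.imwrite(f"pics/{n}14.png",q[...,::-1])
a=cv2.imread("pics/scene14.png")[40:270,170:390];b=cv2.imread("pics/wrist14.png")[80:310,170:390]
cv2.imwrite("pics/fin.png",cv2.resize(np.hstack([a,b]),None,fx=1.8,fy=1.8,interpolation=cv2.INTER_CUBIC))
E
```

```text
24.525 q6 1.6584805321749116 F [-0.5   -0.448 -0.844] M [ 0.052 -0.001  0.025] gap 94.0808563063787 frame [117.34    0.34  236.535] [3.141 0.002 0.015] eff6 5.157477858119819e-06
```

View pics/fin.png

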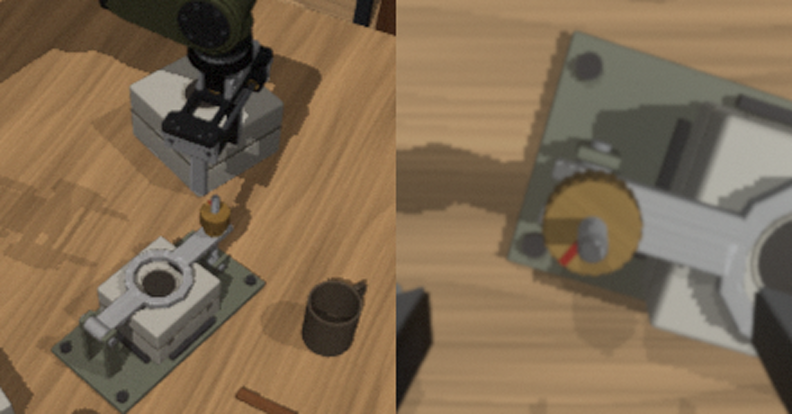

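The nut sits on the bar, the bolt is upright, and the mould, mug and knife look unmoved. Handing in.

```bash
python3 -c "
from cell import manip
print(manip.sign_off())"
```

```text
the job is handed in; nothing more can be done
None
```

The mould is clamped shut and the job was handed in at about 24.6 s; the hand-in gives no verdict. I lowered the bar while gripping it, pushed the bolt upright to its stop with the shut fingers, and turned the nut 5.6 rad clockwise over two grips. The gripper then opened and moved clear.

- **Nut position:** It touched the bar during the last 0.5 rad of the first grip, which puts joint nut at about 11.1 to 11.6. In pictures before and after the final turn, the red mark held its place between the fingers, so the nut did not slip. The bolt stands about 31 mm out of the nut, as expected when tight.
- **Tightening torque (checks disagreed):** It read 0.55 Nm at the end of the last turn, then 0.29 and 0.17 Nm once the arm had stopped. I took the 0.55 as movement of the arm and went by the turn count instead.
- **Frame position (checks disagreed):** The wrist camera put the frame about 3 mm further along than my first measurement. I centred the gripper on the wrist camera's average.
- **Last pictures:** The bar looks level and the bolt upright. The mould looks in place, as do the mug and the part of the knife that shows. I did not measure them, the flask was out of view, and I had no way to check the bar's force on the mould.

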